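# Wind the force-gauge stand up to the test piece

## Robot

A 6-joint arm with a two-finger parallel gripper is mounted at the origin on the work surface. World frame = base frame: x ahead of the robot, y to its left, z up, the work surface at z = 0. Lengths are in m, angles in rad, forces in N, time in s.
With the tool pointing down it reaches from about 0.35 to 1 m from the base axis. Payload 7.1 kg.
Tool frame: the origin (TCP) lies midway between the tips of the shut fingers; the grasp point (between the pads) lies 19 mm behind it (env.grip_depth is the distance from the TCP to the grasp point, in m); z points along the fingers, y is the line along which they close (so a half turn about z gives the same grasp; the last joint's range is limited). The gripper opens to 85 mm and grips with 20 to 120 N. Pads are 22 mm wide; open, the fingers measure 114 mm over their backs; the gripper's body (76 mm by 85 mm) begins 54 mm behind the grasp point. The pads swing forward as they close: fully open they stand 13 mm farther back than shut.
Start: joints at [1.274, 0.423, 1.63, -0, 1.089, -0.019], TCP at [0.171, 0.601, 0.231] pointing down, gripper open.
Joint ranges: [-3, 3], [-0.9, 2.11], [0.09, 2.58], [-1.31, 4.45], [0.11, 2.69], [-2.54, 2.54]. Speed limits (rad/s): [2.39, 2.39, 3.01, 3.14, 3.14, 3.14].

## Interface

Orientations are given as a unit quaternion [w, x, y, z].
In Python, from plant import env gives the robot as it stands.
- The arm moves only by the tool step_arm, never from a script. Its argument "commands" is a list of rows, each an object of numbers: "dx", "dy", "dz": the shift along the tool's x, y, z in units of 0.025 m (1.0 is 0.025 m); "rx", "ry", "rz": the turn, a rotation vector about the tool's x, y, z in units of 10 degrees (1.0 is 10 degrees); "jaw": the opening, from -1 (shut) to 1 (fully open). A call has 1 to 8 rows; each row shifts and turns the commanded pose from where the row before left it, along the tool's axes as they then stand; what a row does not reach is not made up. A row lasts 1/8 s, in which the tool goes at most 62.5 mm and 10.7 degrees, less where a joint would pass 70% of its speed; a pose out of reach is approached as far as the arm can. A call with a number of a shift or a turn outside -1 to 1 is refused whole. A call with a gripper value outside its range is refused whole. The fingers move at their own pace and stop on an object; the grip force is fixed at half the most. Time passes only in rows, so rows that do not move let the fingers close. It gives the time, the measured TCP pose, the force, the opening and the grip force at its end, in the units of the state.
- env.get_obs(): the state, without advancing time (a new reading comes with each control period).
- env.get_image(name): name is "side" or "top" or "wrist"; returns (picture, depth): 480x640x3 uint8, red, green, blue; 480x640 float32, m along the optical axis (not along the pixel's ray), 0 where there is no reading.
- env.camera_params(name): a dict with "mtx" (3x3 intrinsics, pixels), "eye" and "orientation" of the camera in the world; the wrist camera has in their place "hand_eye" (4x4, takes a point from camera to tool coordinates, whose origin is the TCP and whose axes are the flange's). Camera axes: x right, y up, looking along -z (the intrinsics and any distortion apply to the point x, -y, -z); pixel columns grow to the right and rows downward; lengths in m; the calibration is good to about 2 mm. A picture is of the moment at which its call begins: read the wrist's pose just before it. camera_params takes no time and is no camera call.
- env.finish_job(): hands the job in; it is judged then, once.
The state is a dict: "t": time; "qpos": joint angles; "qvel": joint speeds; "tau": joint torques, N m; "eef_pos": TCP position; "eef_rot": TCP orientation; "wrist_force": force on the tool from outside, world axes, zero at the start; "moment": the same for the moment, N m; "gripper_width": opening from 0.0 (shut) to 1.0 (fully open); "gripper_force": force on a finger pad.
Only numpy, scipy, OpenCV 4.12 (cv2) and the standard library are available. Lean on these libraries where they do the work, as an engineer would, in place of code of your own. Each camera call takes 0.05 s, during which the arm holds its last target. There are 200 camera calls.

## Task

A brass test piece is already mounted in the horizontal force-gauge stand with the blue handwheel. Wind that handwheel by its upright knob, clockwise seen from above, until the gauge's probe tip rests against the brass piece, then let go. Do not push the gauge itself, and do not turn the grey handwheel of the other stand.

Things in the scene. Friction and masses are not known exactly. Their poses are not given: they have to be found in the camera images.
- blue_stand: Fixed stand: black base 410 x 90 x 20 mm, white gearbox with a flat blue handwheel (140 mm across, rim top 106 mm above the bench) on an upright axis. Origin: on the bench below the wheel's axis; z up; x: the way the gauge advances along the base. Near face of the brass piece (32 mm disc on edge): x = 295, y = 0, z = 56 mm. Only the knob stands above 106 mm.
- blue_gauge: Grey force gauge on the blue stand's carriage. Origin: middle of its back end, 177.5 mm behind the probe tip; at x = 117.5 mm in the stand's frame the tip touches. Advances 60 mm along the stand's x per clockwise turn of the wheel; starts 25 to 50 mm short of the brass piece (150 to 300 degrees), where the wheel stops hard. Winding takes about 2 to 3 N at the knob; the wheel stays where left.
- blue_knob (a point): Upright black knob of the blue handwheel: cylinder 24 mm in diameter, 50 mm tall, from 106 to 156 mm above the bench, 55 mm from the wheel's axis. It spins freely on its pin, so a gripper that does not turn can hold it and lead it round the circle. The point: on its centre line, 142 mm above the bench, a good height to grip.
- grey_knob (a point): The same point on the black knob of the grey handwheel of the second, alike but empty stand, which is not to be wound.

How it is judged:
At the end, for the whole second after the job is handed in: The probe tip of the blue stand's gauge is against the brass test piece (gap under 3 mm, about 18 degrees of wheel) and at rest (x of blue_gauge in the frame of blue_stand above 0.1145 m and linear speed of blue_gauge below 0.005 m/s); the robot touches nothing.
It fails at once if the robot pushes the gauge or its carriage itself (over 3 N) (contact force between any of the fingers, the arm and blue_gauge above 3 N).
It fails at once if the grey handwheel is turned (its knob moved over 15 mm) (distance of grey_knob from where it was at the start of the episode above 0.015 m).
It also fails if it takes over 48 s, if anything falls off the work surface, if the arm or the gripper's body presses on something with over 40 N, if the wrist force passes 120 N, or if a joint passes its speed limit or range.

## Working session

There is one attempt and no reset: what is moved stays moved. The work goes in short steps, Python scripts to look and compute and a tool call to move; the robot and the scene stay as the last step left them, time stands still between calls to the robot, and variables do not carry over. Pictures are saved under pics/ and viewed, at most 10 in all, crops included, and the job is handed in when it is done.

Besides the shell and the picture viewer there is one more tool, called as name([rows], argument=value, ...), one row to a line, values as JSON. step_arm: Moves the arm, as the interface text tells. Shifts and turns lie within -1 to 1; 1 stands for 0.025 m of shift or 10 degrees of turn. Its arguments: {"type":"object","properties":{"commands":{"type":"array"}},"required":["commands"]}

```bash
mkdir -p pics; cat > h.py <<'E'
import numpy as np, cv2
from scipy.spatial.transform import Rotation as R
from plant import env
def cloud(name):
    o=env.get_obs(); im,d=env.get_image(name); p=env.camera_params(name)
    K=np.array(p["mtx"]); v,u=np.mgrid[0:480,0:640]
    c=np.stack([(u-K[0,2])/K[0,0]*d,-(v-K[1,2])/K[1,1]*d,-d],-1)
    if "eye" in p:
        q=np.array(p["orientation"]); 
        M=R.from_quat(q[[1,2,3,0]]).as_matrix() if q.size==4 else q.reshape(3,3)
        w=c@M.T+np.array(p["eye"])
    else:
        T=np.array(p["hand_eye"]); q=np.array(o["eef_rot"])
        M=R.from_quat(q[[1,2,3,0]]).as_matrix()
        w=(c@T[:3,:3].T+T[:3,3])@M.T+np.array(o["eef_pos"])
    w[d==0]=np.nan
    return im,d,w
E
python3 - <<'E'
from h import *
print(env.get_obs())
for n in("top","side"):
    im,d,w=cloud(n); np.save(n+".npy",w); cv2.imwrite(f"pics/{n}0.png",im[...,::-1]); print(env.camera_params(n))
E
```

```text
{'t': 0.0, 'qpos': array([ 1.27395927e+00,  4.23838298e-01,  1.63072682e+00, -4.76935944e-06,
        1.08862527e+00, -1.90213891e-02]), 'qvel': array([-0.00010293,  0.0003206 ,  0.00018205, -0.00016149, -0.00176014,
       -0.00017584]), 'tau': array([-2.04264743e-04, -5.57389855e+01, -2.81749606e+01,  4.01535385e-05,
        7.28885934e-03,  1.86053285e-05]), 'eef_pos': array([0.17123077, 0.60048797, 0.23053283]), 'eef_rot': array([-1.23554798e-04,  1.38460409e-01,  9.90367647e-01, -7.89256026e-04]), 'wrist_force': array([-0.90266438,  0.36226677, -0.2224157 ]), 'moment': array([ 0.0462704 ,  0.00592957, -0.00631228]), 'gripper_force': 0.0, 'gripper_width': 0.9980891521670978}
{'mtx': array([[578.01514627,   0.        , 318.20108613],
       [  0.        , 578.01514627, 239.38046683],
       [  0.        ,   0.        ,   1.        ]]), 'eye': array([0.36395409, 0.00207046, 0.95889848]), 'orientation': array([-0.6987367 , -0.06086134,  0.07819505,  0.70848321])}
{'mtx': array([[575.83481946,   0.        , 322.10805166],
       [  0.        , 575.83481946, 241.67559429],
       [  0.        ,   0.        ,   1.        ]]), 'eye': array([ 0.52582299, -0.55599988,  0.74864367]), 'orientation': array([ 0.93799791,  0.34651534, -0.00709339,  0.00605921])}
```

View pics/top0.png

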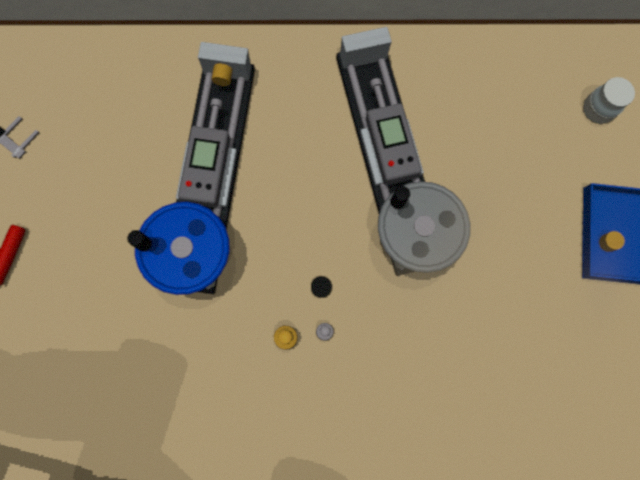

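View pics/side0.png

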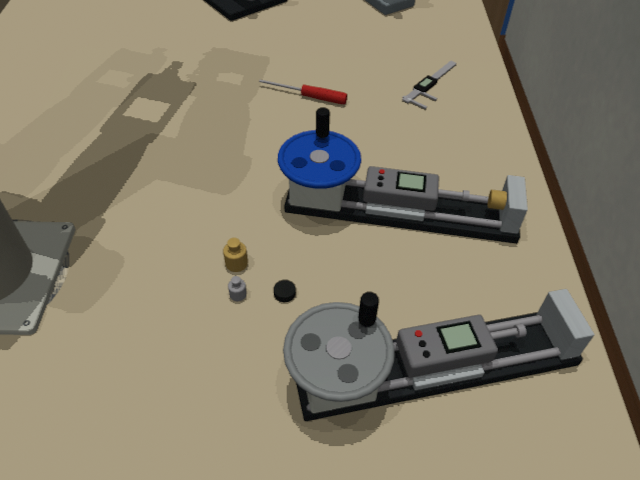

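The top view shows the blue wheel at about (182,247), its knob at (140,240), and the brass piece at (222,74). The grey stand is on the right, with its wheel at (424,226). Next I'll measure the wheel axis, the knob and the gap.

```bash
python3 - <<'E'
from h import *
for n in("top","side"):
    w=np.load(n+".npy"); im=cv2.imread(f"pics/{n}0.png").astype(int); b,g,r=im[...,0],im[...,1],im[...,2]
    z=w[...,2]
    blue=(b>r+60)&(b>g+50)&(z>.095)&(z<.115)&(w[...,1]>0)
    p=w[blue]; (c,rad)=cv2.minEnclosingCircle(p[:,:2].astype(np.float32))
    print(n,"wheel",c,rad,np.median(p[:,2]),len(p))
    D=np.hypot(w[...,0]-c[0],w[...,1]-c[1])
    k=(z>.12)&(z<.175)&(D<.09); q=w[k]
    print(" knob",len(q),q.min(0),q.max(0),np.median(q,0)); t=q[q[:,2]>np.nanpercentile(q[:,2],90)-.004]; print(" ktop",t.mean(0),len(t))
    br=(r>b+70)&(z>.04)&(z<.09)&(w[...,0]>c[0]+.15)&(w[...,1]>0); q=w[br]
    if len(q): print(" brass",q.min(0),q.max(0),np.median(q,0),len(q))
    k=(D<.4)&(z>.02)&(z<.09)&(w[...,0]>c[0]+.05)&(w[...,1]>0)
    bs=(z>.012)&(z<.025)&(w[...,1]>c[1]-.12)&(w[...,0]>c[0]-.1)&(w[...,0]<c[0]+.4)&(abs(w[...,1]-c[1])<.2)&(r<60)&(g<60)
    q=w[bs][:,:2]; print(" base",cv2.minAreaRect(q.astype(np.float32)),len(q))
E
```

```text
top wheel (0.5253414511680603, 0.18381322920322418) 0.07086773961782455 0.10233462514223379 6060
 knob 339 [0.51806416 0.22704848 0.12020907] [0.54128147 0.25054846 0.16008292] [0.52764545 0.23540572 0.15409635]
 ktop [0.52975916 0.23850259 0.15552801] 203
 brass [0.8147555  0.12102881 0.06077862] [0.84286624 0.14943836 0.07467533] [0.82849687 0.13499344 0.0694909 ] 222
 base ((0.671035647392273, 0.16000905632972717), (0.08915446698665619, 0.4058447778224945), 81.09432983398438) 2107
side wheel (0.5271626114845276, 0.18386517465114594) 0.07053950428962708 0.10307137863615001 3271
 knob 323 [0.52078946 0.22682446 0.12013829] [0.54348486 0.25176138 0.15911683] [0.53157277 0.23356583 0.14498988]
 ktop [0.53221258 0.23903657 0.15616667] 105
 brass [0.8177539  0.12209303 0.06294231] [0.84248615 0.14680489 0.07390567] [0.82979025 0.13221271 0.06982151] 156
 base ((0.6730467081069946, 0.15282794833183289), (0.0755256786942482, 0.4082532525062561), 81.06663513183594) 3019
```

```bash
python3 - <<'E'
from h import *
a=np.radians(-9.1); C=np.array([.526,.184])
for n in("top","side"):
    w=np.load(n+".npy"); im=cv2.imread(f"pics/{n}0.png")
    d=w[...,:2]-C; x=d[...,0]*np.cos(a)+d[...,1]*np.sin(a); y=-d[...,0]*np.sin(a)+d[...,1]*np.cos(a); z=w[...,2]
    m=(abs(y)<.007)&(z>.045)&(z<.1)&(x>.1)&(x<.33)
    hst,e=np.histogram(x[m],bins=np.arange(.1,.33,.005)); print(n)
    for h,l in zip(hst,e):
        s=m&(x>=l)&(x<l+.005)
        if h: print(round(l,3),h,z[s].max().round(3),im[s].mean(0).astype(int))
o=env.get_obs(); q=o["eef_rot"]; print(R.from_quat(q[[1,2,3,0]]).as_matrix().round(3), np.array([.531,.239,.123])-o["eef_pos"])
E
```

```text
top
0.1 27 0.076 [79 77 78]
0.105 28 0.076 [53 51 51]
0.11 26 0.075 [88 86 87]
0.115 27 0.074 [101  99 100]
0.12 24 0.074 [102  99 100]
0.125 27 0.076 [102  98  99]
0.13 28 0.076 [77 75 75]
0.135 28 0.076 [55 67 57]
0.14 26 0.076 [118 147 124]
0.145 28 0.076 [121 150 126]
0.15 25 0.076 [122 151 127]
0.155 25 0.075 [121 151 127]
0.16 24 0.076 [121 150 127]
0.165 29 0.075 [120 150 127]
0.17 24 0.076 [121 149 127]
0.175 26 0.077 [ 96 119 100]
0.18 23 0.074 [48 51 48]
0.185 24 0.074 [95 93 95]
0.19 24 0.074 [98 96 98]
0.195 26 0.074 [98 95 97]
0.2 22 0.075 [92 90 92]
0.205 4 0.067 [103 100 102]
0.21 19 0.063 [105 103 106]
0.215 18 0.062 [103 100 103]
0.22 21 0.063 [104 101 103]
0.225 17 0.063 [105 104 105]
0.23 16 0.062 [103 101 103]
0.235 20 0.063 [105 103 106]
0.24 16 0.063 [103 101 103]
0.245 31 0.065 [88 86 88]
0.25 26 0.067 [112 110 112]
0.255 17 0.067 [107 105 108]
0.29 41 0.072 [17 54 70]
0.295 46 0.074 [ 32  94 121]
0.3 20 0.075 [ 41 121 156]
0.305 26 0.075 [ 40 120 155]
0.31 19 0.074 [ 41 120 156]
0.315 40 0.081 [ 59  99 116]
0.32 31 0.083 [139 139 135]
side
0.1 15 0.074 [91 89 
[... 468 characters left out ...]
7]
0.19 19 0.073 [104 103 103]
0.195 19 0.073 [104 103 103]
0.2 15 0.072 [99 98 98]
0.205 9 0.07 [106 114 119]
0.21 15 0.064 [110 110 112]
0.215 17 0.064 [108 108 110]
0.22 18 0.063 [110 111 113]
0.225 14 0.063 [109 110 111]
0.23 17 0.062 [107 107 108]
0.235 17 0.063 [115 116 118]
0.24 17 0.061 [108 108 110]
0.245 18 0.064 [108 108 109]
0.25 34 0.067 [107 107 108]
0.255 30 0.068 [107 107 109]
0.26 4 0.063 [95 94 96]
0.295 38 0.074 [ 47  91 111]
0.3 22 0.073 [ 71 131 156]
0.305 26 0.074 [ 71 132 157]
0.31 19 0.074 [ 71 133 158]
0.315 23 0.074 [ 70 128 152]
0.32 27 0.082 [116 122 122]
[[-0.962  0.274 -0.   ]
 [ 0.274  0.962 -0.001]
 [ 0.    -0.001 -1.   ]] [ 0.35977431 -0.36154935 -0.10760291]
```

step_arm([
  {"rz": -0.8,"jaw": 1},
  {"rz": -0.79,"jaw": 1},
  {"jaw": 1},
])

```text
validation failed for argument at $.co...
```

The tip sits at x≈0.259, so the gap is about 36 mm, or roughly 215° of wheel. The move was refused, so I'll send full rows.

step_arm([
  {"dx": 0,"dy": 0,"dz": 0,"rx": 0,"ry": 0,"rz": -0.8,"jaw": 1},
  {"dx": 0,"dy": 0,"dz": 0,"rx": 0,"ry": 0,"rz": -0.79,"jaw": 1},
  {"dx": 0,"dy": 0,"dz": 0,"rx": 0,"ry": 0,"rz": 0,"jaw": 1},
])

```text
t: 0.48
eef_pos: [0.1713, 0.6008, 0.2309]
eef_rot: [-0.0, 0.001, 1.0, -0.0]
wrist_force: [-0.0, 0.2, -0.1]
gripper_width: 1.004
gripper_force: 0.0
```

step_arm([
  {"dx": -0.96,"dy": -0.965,"dz": 0,"rx": 0,"ry": 0,"rz": 0,"jaw": 1},
  {"dx": -0.96,"dy": -0.965,"dz": 0,"rx": 0,"ry": 0,"rz": 0,"jaw": 1},
  {"dx": -0.96,"dy": -0.965,"dz": 0,"rx": 0,"ry": 0,"rz": 0,"jaw": 1},
  {"dx": -0.96,"dy": -0.965,"dz": 0,"rx": 0,"ry": 0,"rz": 0,"jaw": 1},
  {"dx": -0.96,"dy": -0.965,"dz": 0,"rx": 0,"ry": 0,"rz": 0,"jaw": 1},
  {"dx": -0.96,"dy": -0.965,"dz": 0,"rx": 0,"ry": 0,"rz": 0,"jaw": 1},
  {"dx": -0.96,"dy": -0.965,"dz": 0,"rx": 0,"ry": 0,"rz": 0,"jaw": 1},
  {"dx": -0.96,"dy": -0.965,"dz": 0,"rx": 0,"ry": 0,"rz": 0,"jaw": 1},
])

```text
t: 1.48
eef_pos: [0.364, 0.4071, 0.2313]
eef_rot: [-0.0, 0.002, 1.0, -0.0]
wrist_force: [0.4, 0.6, 0.5]
gripper_width: 1.006
gripper_force: 0.0
```

step_arm([
  {"dx": -0.96,"dy": -0.965,"dz": 0,"rx": 0,"ry": 0,"rz": 0,"jaw": 1},
  {"dx": -0.96,"dy": -0.965,"dz": 0,"rx": 0,"ry": 0,"rz": 0,"jaw": 1},
  {"dx": -0.96,"dy": -0.965,"dz": 0,"rx": 0,"ry": 0,"rz": 0,"jaw": 1},
  {"dx": -0.96,"dy": -0.965,"dz": 0,"rx": 0,"ry": 0,"rz": 0,"jaw": 1},
  {"dx": -0.96,"dy": -0.965,"dz": 0,"rx": 0,"ry": 0,"rz": 0,"jaw": 1},
  {"dx": -0.96,"dy": -0.965,"dz": 0,"rx": 0,"ry": 0,"rz": 0,"jaw": 1},
  {"dx": -0.96,"dy": -0.965,"dz": 0,"rx": 0,"ry": 0,"rz": 0,"jaw": 1},
  {"dx": 0,"dy": 0,"dz": 0,"rx": 0,"ry": 0,"rz": 0,"jaw": 1},
])

```text
t: 2.48
eef_pos: [0.5325, 0.2376, 0.2311]
eef_rot: [0.0, 0.003, 1.0, -0.0]
wrist_force: [-0.3, 0.7, -0.1]
gripper_width: 0.996
gripper_force: 0.0
```

```bash
python3 - <<'E'
from h import *
im,d,w=cloud("wrist"); o=env.get_obs(); print(o["eef_pos"],o["eef_rot"])
cv2.imwrite("pics/w1.png",im[...,::-1])
z=w[...,2]; D=np.hypot(w[...,0]-.526,w[...,1]-.184)
q=w[(z>.145)&(z<.165)&(D<.09)]; print(len(q),q.mean(0),q.min(0),q.max(0))
b=im.astype(int); m=(b[...,2]>b[...,0]+60)&(z>.09)&(z<.12); p=w[m][:,:2].astype(np.float32); print(len(p),cv2.minEnclosingCircle(p))
E
```

```text
[0.53154439 0.23836359 0.23104848] [-2.74984665e-04  2.27203065e-03  9.99997381e-01 -3.34834680e-05]
1008 [0.52885425 0.24118704 0.15442393] [0.51837241 0.22969196 0.1451689 ] [0.54164317 0.25252849 0.15679051]
19090 ((0.5256813764572144, 0.18639127910137177), 0.07057084888219833)
```

View pics/w1.png

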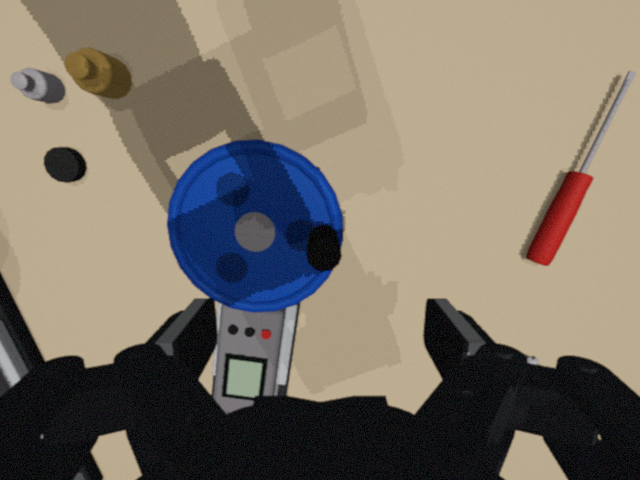

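The wrist view shows the knob at (323,247) and the hub at (254,232). It agrees with the top view, so the knob is between the fingers. Descending and closing.

step_arm([
  {"dx": 0,"dy": 0.04,"dz": 0.9,"rx": 0,"ry": 0,"rz": 0,"jaw": 1},
  {"dx": 0,"dy": 0,"dz": 0.9,"rx": 0,"ry": 0,"rz": 0,"jaw": 1},
  {"dx": 0,"dy": 0,"dz": 0.9,"rx": 0,"ry": 0,"rz": 0,"jaw": 1},
  {"dx": 0,"dy": 0,"dz": 0.9,"rx": 0,"ry": 0,"rz": 0,"jaw": 1},
  {"dx": 0,"dy": 0,"dz": 0.7,"rx": 0,"ry": 0,"rz": 0,"jaw": 1},
  {"dx": 0,"dy": 0,"dz": 0,"rx": 0,"ry": 0,"rz": 0,"jaw": 1},
])

```text
t: 3.28
eef_pos: [0.53, 0.2402, 0.1226]
eef_rot: [-0.001, 0.0, 1.0, -0.001]
wrist_force: [-0.2, -0.4, 0.3]
gripper_width: 1.0
gripper_force: 0.0
```

step_arm([
  {"dx": 0,"dy": 0,"dz": 0,"rx": 0,"ry": 0,"rz": 0,"jaw": -1},
  {"dx": 0,"dy": 0,"dz": 0,"rx": 0,"ry": 0,"rz": 0,"jaw": -1},
  {"dx": 0,"dy": 0,"dz": 0,"rx": 0,"ry": 0,"rz": 0,"jaw": -1},
  {"dx": 0,"dy": 0,"dz": 0,"rx": 0,"ry": 0,"rz": 0,"jaw": -1},
  {"dx": 0,"dy": 0,"dz": 0,"rx": 0,"ry": 0,"rz": 0,"jaw": -1},
  {"dx": 0,"dy": 0,"dz": 0,"rx": 0,"ry": 0,"rz": 0,"jaw": -1},
])

```text
t: 4.03
eef_pos: [0.5316, 0.24, 0.1246]
eef_rot: [0.0, 0.0, 1.0, 0.0]
wrist_force: [-1.0, -3.1, 5.9]
gripper_width: 0.263
gripper_force: 58.6
```

```bash
python3 - <<'E'
from h import *
o=env.get_obs(); print(o["eef_pos"],o["wrist_force"])
C=np.array([.526,.185]); 
for a in range(85,-180,-10):
    t=np.radians([a,a-10]); p=C[:,None]+.055*np.array([np.cos(t),np.sin(t)]); d=(p[:,1]-p[:,0])/.025
    print(a-10,p[:,1].round(4),"dx %.3f dy %.3f"%(-d[0],d[1]))
E
```

```text
[0.5315863  0.24000013 0.12457016] [-0.99219164 -3.05460852  5.90354619]
75 [0.5402 0.2381] dx -0.378 dy -0.067
65 [0.5492 0.2348] dx -0.360 dy -0.131
55 [0.5575 0.2301] dx -0.332 dy -0.192
45 [0.5649 0.2239] dx -0.294 dy -0.246
35 [0.5711 0.2165] dx -0.246 dy -0.294
25 [0.5758 0.2082] dx -0.192 dy -0.332
15 [0.5791 0.1992] dx -0.131 dy -0.360
5 [0.5808 0.1898] dx -0.067 dy -0.378
-5 [0.5808 0.1802] dx -0.000 dy -0.383
-15 [0.5791 0.1708] dx 0.067 dy -0.378
-25 [0.5758 0.1618] dx 0.131 dy -0.360
-35 [0.5711 0.1535] dx 0.192 dy -0.332
-45 [0.5649 0.1461] dx 0.246 dy -0.294
-55 [0.5575 0.1399] dx 0.294 dy -0.246
-65 [0.5492 0.1352] dx 0.332 dy -0.192
-75 [0.5402 0.1319] dx 0.360 dy -0.131
-85 [0.5308 0.1302] dx 0.378 dy -0.067
-95 [0.5212 0.1302] dx 0.383 dy 0.000
-105 [0.5118 0.1319] dx 0.378 dy 0.067
-115 [0.5028 0.1352] dx 0.360 dy 0.131
-125 [0.4945 0.1399] dx 0.332 dy 0.192
-135 [0.4871 0.1461] dx 0.294 dy 0.246
-145 [0.4809 0.1535] dx 0.246 dy 0.294
-155 [0.4762 0.1618] dx 0.192 dy 0.332
-165 [0.4729 0.1708] dx 0.131 dy 0.360
-175 [0.4712 0.1802] dx 0.067 dy 0.378
-185 [0.4712 0.1898] dx -0.000 dy 0.383
```

Grip is firm: width 0.263 and 59 N. I'll start with a short arc and check the forces.

step_arm([
  {"dx": -0.378,"dy": -0.067,"dz": 0,"rx": 0,"ry": 0,"rz": 0,"jaw": -1},
  {"dx": -0.36,"dy": -0.131,"dz": 0,"rx": 0,"ry": 0,"rz": 0,"jaw": -1},
  {"dx": -0.332,"dy": -0.192,"dz": 0,"rx": 0,"ry": 0,"rz": 0,"jaw": -1},
  {"dx": -0.294,"dy": -0.246,"dz": 0,"rx": 0,"ry": 0,"rz": 0,"jaw": -1},
])

```text
t: 4.53
eef_pos: [0.5655, 0.2244, 0.1246]
eef_rot: [0.0, 0.0, 1.0, 0.0]
wrist_force: [-4.0, -0.0, 8.0]
gripper_width: 0.264
gripper_force: 58.9
```

step_arm([
  {"dx": -0.246,"dy": -0.294,"dz": 0,"rx": 0,"ry": 0,"rz": 0,"jaw": -1},
  {"dx": -0.192,"dy": -0.332,"dz": 0,"rx": 0,"ry": 0,"rz": 0,"jaw": -1},
  {"dx": -0.131,"dy": -0.36,"dz": 0,"rx": 0,"ry": 0,"rz": 0,"jaw": -1},
  {"dx": -0.067,"dy": -0.378,"dz": 0,"rx": 0,"ry": 0,"rz": 0,"jaw": -1},
  {"dx": 0,"dy": -0.383,"dz": 0,"rx": 0,"ry": 0,"rz": 0,"jaw": -1},
  {"dx": 0.067,"dy": -0.378,"dz": 0,"rx": 0,"ry": 0,"rz": 0,"jaw": -1},
])

```text
t: 5.28
eef_pos: [0.5802, 0.1713, 0.1246]
eef_rot: [0.001, 0.0, 1.0, 0.001]
wrist_force: [-1.5, 2.1, 6.5]
gripper_width: 0.267
gripper_force: 58.7
```

step_arm([
  {"dx": 0.131,"dy": -0.36,"dz": 0,"rx": 0,"ry": 0,"rz": 0,"jaw": -1},
  {"dx": 0.192,"dy": -0.332,"dz": 0,"rx": 0,"ry": 0,"rz": 0,"jaw": -1},
  {"dx": 0.246,"dy": -0.294,"dz": 0,"rx": 0,"ry": 0,"rz": 0,"jaw": -1},
  {"dx": 0.294,"dy": -0.246,"dz": 0,"rx": 0,"ry": 0,"rz": 0,"jaw": -1},
  {"dx": 0.332,"dy": -0.192,"dz": 0,"rx": 0,"ry": 0,"rz": 0,"jaw": -1},
  {"dx": 0.36,"dy": -0.131,"dz": 0,"rx": 0,"ry": 0,"rz": 0,"jaw": -1},
])

```text
t: 6.02
eef_pos: [0.5417, 0.1321, 0.1246]
eef_rot: [0.002, 0.0, 1.0, 0.0]
wrist_force: [2.2, 3.3, 4.8]
gripper_width: 0.261
gripper_force: 58.6
```

Now at about -75°, with about 55° expected to remain.

step_arm([
  {"dx": 0.378,"dy": -0.067,"dz": 0,"rx": 0,"ry": 0,"rz": 0,"jaw": -1},
  {"dx": 0.383,"dy": 0,"dz": 0,"rx": 0,"ry": 0,"rz": 0,"jaw": -1},
  {"dx": 0.378,"dy": 0.067,"dz": 0,"rx": 0,"ry": 0,"rz": 0,"jaw": -1},
  {"dx": 0.36,"dy": 0.131,"dz": 0,"rx": 0,"ry": 0,"rz": 0,"jaw": -1},
])

```text
t: 6.52
eef_pos: [0.504, 0.1351, 0.1245]
eef_rot: [0.001, 0.0, 1.0, -0.0]
wrist_force: [2.5, 0.6, 6.2]
gripper_width: 0.261
gripper_force: 58.8
```

step_arm([
  {"dx": 0.17,"dy": 0.09,"dz": 0,"rx": 0,"ry": 0,"rz": 0,"jaw": -1},
  {"dx": 0.16,"dy": 0.1,"dz": 0,"rx": 0,"ry": 0,"rz": 0,"jaw": -1},
  {"dx": 0,"dy": 0,"dz": 0,"rx": 0,"ry": 0,"rz": 0,"jaw": -1},
])

```text
t: 6.9
eef_pos: [0.4953, 0.1401, 0.1245]
eef_rot: [0.001, 0.0, 1.0, 0.0]
wrist_force: [-0.8, -0.1, 9.0]
gripper_width: 0.262
gripper_force: 59.1
```

Now at -125° with no stop yet. I'll go on in small steps.

step_arm([
  {"dx": 0.155,"dy": 0.115,"dz": 0,"rx": 0,"ry": 0,"rz": 0,"jaw": -1},
  {"dx": 0,"dy": 0,"dz": 0,"rx": 0,"ry": 0,"rz": 0,"jaw": -1},
])

```text
t: 7.15
eef_pos: [0.4921, 0.1426, 0.1246]
eef_rot: [0.001, -0.0, 1.0, -0.0]
wrist_force: [3.4, -3.5, 6.4]
gripper_width: 0.263
gripper_force: 59.2
```

step_arm([
  {"dx": 0.14,"dy": 0.13,"dz": 0,"rx": 0,"ry": 0,"rz": 0,"jaw": -1},
  {"dx": 0,"dy": 0,"dz": 0,"rx": 0,"ry": 0,"rz": 0,"jaw": -1},
])

```text
t: 7.4
eef_pos: [0.4918, 0.1431, 0.1247]
eef_rot: [0.004, -0.001, 1.0, -0.002]
wrist_force: [16.3, -23.3, -1.6]
gripper_width: 0.265
gripper_force: 59.6
```

The stop shows clearly: motion has ceased at about -129° and the reaction force has jumped to 28 N against the direction of travel. That matches the measured gap. I'll take back the last commanded step, open and lift.

step_arm([
  {"dx": -0.13,"dy": -0.12,"dz": 0,"rx": 0,"ry": 0,"rz": 0,"jaw": -1},
  {"dx": 0,"dy": 0,"dz": 0,"rx": 0,"ry": 0,"rz": 0,"jaw": -1},
])

```text
t: 7.65
eef_pos: [0.4921, 0.1426, 0.1246]
eef_rot: [0.001, 0.0, 1.0, -0.0]
wrist_force: [2.5, -3.7, 7.3]
gripper_width: 0.266
gripper_force: 60.6
```

step_arm([
  {"dx": 0,"dy": 0,"dz": 0,"rx": 0,"ry": 0,"rz": 0,"jaw": 1},
  {"dx": 0,"dy": 0,"dz": 0,"rx": 0,"ry": 0,"rz": 0,"jaw": 1},
  {"dx": 0,"dy": 0,"dz": 0,"rx": 0,"ry": 0,"rz": 0,"jaw": 1},
  {"dx": 0,"dy": 0,"dz": 0,"rx": 0,"ry": 0,"rz": 0,"jaw": 1},
  {"dx": 0,"dy": 0,"dz": 0,"rx": 0,"ry": 0,"rz": 0,"jaw": 1},
  {"dx": 0,"dy": 0,"dz": 0,"rx": 0,"ry": 0,"rz": 0,"jaw": 1},
])

```text
t: 8.4
eef_pos: [0.4908, 0.1434, 0.1238]
eef_rot: [-0.0, 0.0, 1.0, -0.0]
wrist_force: [-1.0, -0.2, 0.0]
gripper_width: 1.003
gripper_force: 0.0
```

step_arm([
  {"dx": 0,"dy": 0,"dz": -0.6,"rx": 0,"ry": 0,"rz": 0,"jaw": 1},
  {"dx": 0,"dy": 0,"dz": -0.9,"rx": 0,"ry": 0,"rz": 0,"jaw": 1},
  {"dx": 0,"dy": 0,"dz": -0.9,"rx": 0,"ry": 0,"rz": 0,"jaw": 1},
  {"dx": 0,"dy": 0,"dz": -0.9,"rx": 0,"ry": 0,"rz": 0,"jaw": 1},
  {"dx": 0,"dy": 0,"dz": -0.9,"rx": 0,"ry": 0,"rz": 0,"jaw": 1},
  {"dx": 0.9,"dy": 0,"dz": 0,"rx": 0,"ry": 0,"rz": 0,"jaw": 1},
  {"dx": 0.9,"dy": 0,"dz": 0,"rx": 0,"ry": 0,"rz": 0,"jaw": 1},
  {"dx": 0.9,"dy": 0,"dz": 0,"rx": 0,"ry": 0,"rz": 0,"jaw": 1},
])

```text
t: 9.4
eef_pos: [0.4228, 0.1433, 0.2299]
eef_rot: [0.001, 0.0, 1.0, 0.0]
wrist_force: [-1.1, -0.4, 0.1]
gripper_width: 1.0
gripper_force: 0.0
```

```bash
python3 - <<'E'
from h import *
a=np.radians(-9.1); C=np.array([.526,.185])
for n in("side","top"):
    im,d,w=cloud(n); cv2.imwrite(f"pics/{n}1.png",im[...,::-1])
    if n=="side": cv2.imwrite("pics/s1c.png",cv2.resize(im[130:260,270:540,::-1],None,fx=2.8,fy=2.8,interpolation=cv2.INTER_CUBIC))
    e=w[...,:2]-C; x=e[...,0]*np.cos(a)+e[...,1]*np.sin(a); y=-e[...,0]*np.sin(a)+e[...,1]*np.cos(a); z=w[...,2]
    m=(abs(y)<.007)&(z>.045)&(z<.1)&(x>.225)&(x<.33)
    h,l=np.histogram(x[m],bins=np.arange(.225,.33,.005)); print(n,[(round(b,3),c) for b,c in zip(l,h)])
    D=np.hypot(e[...,0],e[...,1]); q=w[(z>.15)&(z<.16)&(D<.075)]; print("knob",len(q),q.mean(0) if len(q) else 0)
print(env.get_obs()["eef_pos"],env.get_obs()["wrist_force"])
E
```

```text
side [(np.float64(0.225), np.int64(17)), (np.float64(0.23), np.int64(15)), (np.float64(0.235), np.int64(16)), (np.float64(0.24), np.int64(10)), (np.float64(0.245), np.int64(17)), (np.float64(0.25), np.int64(17)), (np.float64(0.255), np.int64(18)), (np.float64(0.26), np.int64(20)), (np.float64(0.265), np.int64(15)), (np.float64(0.27), np.int64(19)), (np.float64(0.275), np.int64(16)), (np.float64(0.28), np.int64(16)), (np.float64(0.285), np.int64(31)), (np.float64(0.29), np.int64(28)), (np.float64(0.295), np.int64(28)), (np.float64(0.3), np.int64(17)), (np.float64(0.305), np.int64(22)), (np.float64(0.31), np.int64(17)), (np.float64(0.315), np.int64(22)), (np.float64(0.32), np.int64(27))]
knob 147 [0.4932889  0.14074345 0.15539077]
top [(np.float64(0.225), np.int64(21)), (np.float64(0.23), np.int64(22)), (np.float64(0.235), np.int64(23)), (np.float64(0.24), np.int64(3)), (np.float64(0.245), np.int64(17)), (np.float64(0.25), np.int64(18)), (np.float64(0.255), np.int64(17)), (np.float64(0.26), np.int64(20)), (np.float64(0.265), np.int64(17)), (np.float64(0.27), np.int64(15)), (np.float64(0.275), np.int64(20)), (np.float64(0.28), np.int64(26)), (np.float64(0.285), np.int64(26)), (np.float64(0.29), np.int64(36)), (np.float64(0.295), np.int64(30)), (np.float64(0.3), np.int64(22)), (np.float64(0.305), np.int64(23)), (np.float64(0.31), np.int64(23)), (np.float64(0.315), np.int64(39)), (np.float64(0.32), np.int64(31))]
knob 136 [0.49123288 0.1372321  0.15515336]
[0.42145191 0.14313991 0.22957287] [ 0.68433132  0.49791915 -0.01617811]
```

View pics/s1c.png

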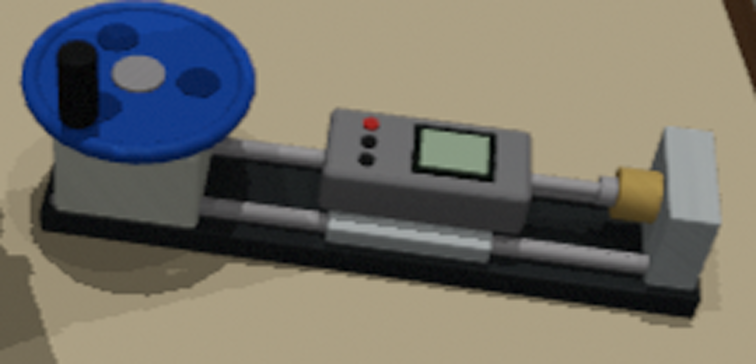

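The crop shows the probe tip touching the brass disc at about (615,190), with no gap. The knob is free and the arm is clear. Handing in.

```bash
python3 -c "
from plant import env
print(env.finish_job())"
```

```text
the job is handed in; nothing more can be done
None
```

I wound the blue handwheel about 215° clockwise until it stopped hard, and the camera shows the probe tip against the brass piece; I then let go, moved the arm clear and handed the job in at about 9.5 s (no verdict was returned).

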